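# Load the test rack with four circuit boards in job order

## Task

Move the four circuit boards from their stands on the pink mat into the test rack, keeping them in job order: the leftmost board of the row, as seen from the robot, goes into the bay next to the orange block, the next one along the row into the next bay, and so on, so that the rightmost board ends in the bay farthest from the orange block. Stand each board upright and fully down in its bay, one board to a bay, let go of it, and never tip a board over.

Things in the scene. Friction and masses are not known exactly. Their poses are not given: they have to be found in the camera images.
- board_red: Loose upright circuit board, about 150 g: red foot 60 x 24 x 12 mm, thin green board above, red grip bar on top, 60 mm long, 14 mm thick, 55 to 75 mm above the underside: pinch it across the 14 mm from above. Starts in its stand. Origin: centre of underside; z up, x along the length, y across the thickness. Both ways round are alike and right.
- board_blue: Loose upright circuit board, about 150 g: blue foot 60 x 24 x 12 mm, thin green board above, blue grip bar on top, 60 mm long, 14 mm thick, 55 to 75 mm above the underside: pinch it across the 14 mm from above. Starts in its stand. Origin: centre of underside; z up, x along the length, y across the thickness. Both ways round are alike and right.
- board_yellow: Loose upright circuit board, about 150 g: yellow foot 60 x 24 x 12 mm, thin green board above, yellow grip bar on top, 60 mm long, 14 mm thick, 55 to 75 mm above the underside: pinch it across the 14 mm from above. Starts in its stand. Origin: centre of underside; z up, x along the length, y across the thickness. Both ways round are alike and right.
- board_white: Loose upright circuit board, about 150 g: white foot 60 x 24 x 12 mm, thin green board above, white grip bar on top, 60 mm long, 14 mm thick, 55 to 75 mm above the underside: pinch it across the 14 mm from above. Starts in its stand. Origin: centre of underside; z up, x along the length, y across the thickness. Both ways round are alike and right.
- stand_red: Fixed black stand, 88 x 48 mm, red tag at its robot-side end; the red board starts in it. Floor 5 mm above its origin, rim 7 mm higher round a 76 x 36 mm recess. Origin: centre of underside; x along the length, y along the row to the robot's left (yaw within 15 degrees), z up. The four stands form one row on a pink mat, 60 mm apart, colours in any order.
- stand_blue: Fixed black stand, 88 x 48 mm, blue tag at its robot-side end; the blue board starts in it. Floor 5 mm above its origin, rim 7 mm higher round a 76 x 36 mm recess. Origin: centre of underside; x along the length, y along the row to the robot's left (yaw within 15 degrees), z up. The four stands form one row on a pink mat, 60 mm apart, colours in any order.
- stand_yellow: Fixed black stand, 88 x 48 mm, yellow tag at its robot-side end; the yellow board starts in it. Floor 5 mm above its origin, rim 7 mm higher round a 76 x 36 mm recess. Origin: centre of underside; x along the length, y along the row to the robot's left (yaw within 15 degrees), z up. The four stands form one row on a pink mat, 60 mm apart, colours in any order.
- stand_white: Fixed black stand, 88 x 48 mm, white tag at its robot-side end; the white board starts in it. Floor 5 mm above its origin, rim 7 mm higher round a 76 x 36 mm recess. Origin: centre of underside; x along the length, y along the row to the robot's left (yaw within 15 degrees), z up. The four stands form one row on a pink mat, 60 mm apart, colours in any order.
- test_rack: Fixed grey rack, 112 x 300 mm. Four bays, 80 (x) by 40 mm (y), centred at x = 0, y = -90, -30, 30, 90 mm in its frame; floors 10 mm above its origin, ribs 12 mm higher; boards stand with their length along its x. Origin: centre of underside; y along the bays, to the robot's left (yaw within 15 degrees), z up. End blocks, 30 mm high: one orange, one grey.
- orange_block: Fixed orange block, 80 x 20 x 30 mm, on one end of the test rack, at x = 0, y = +135 or -135 mm in the rack's frame; the nearest bay's centre is 45 mm from it. Origin: centre of its underside, 10 mm above the rack's underside.
Mind the look-alikes: they are no part of the job. Leave any green look-alike of the stand_blue alone.

How it is judged (in metres and radians):
At the end, for the whole second after the job is handed in: By starting row from left to right, the boards stand 45, 105, 165, 225 mm (each within 13) from the orange block, within 15 mm of the rack's centre line, undersides 5 to 14 mm above the rack's underside (on the bay floor), upright within 7 degrees, released and at rest (((y of each of stand_blue, stand_yellow, stand_white in the frame of stand_red below 0 m and horizontal distance between board_red and orange_block between 0.032 and 0.058 m) or (y of stand_blue in the frame of stand_red above 0 m and y of each of stand_yellow, stand_white in the frame of stand_red below 0 m and horizontal distance between board_red and orange_block between 0.092 and 0.118 m) or (y of each of stand_blue, stand_white in the frame of stand_red below 0 m and y of stand_yellow in the frame of stand_red above 0 m and horizontal distance between board_red and orange_block between 0.092 and 0.118 m) or (y of each of stand_blue, stand_yellow in the frame of stand_red above 0 m and y of stand_white in the frame of stand_red below 0 m and horizontal distance between board_red and orange_block between 0.152 and 0.178 m) or (y of each of stand_blue, stand_yellow in the frame of stand_red below 0 m and y of stand_white in the frame of stand_red above 0 m and horizontal distance between board_red and orange_block between 0.092 and 0.118 m) or (y of each of stand_blue, stand_white in the frame of stand_red above 0 m and y of stand_yellow in the frame of stand_red below 0 m and horizontal distance between board_red and orange_block between 0.152 and 0.178 m) or (y of stand_blue in the frame of stand_red below 0 m and y of each of stand_yellow, stand_white in the frame of stand_red above 0 m and horizontal distance between board_red and orange_block between 0.152 and 0.178 m) or (y of each of stand_blue, stand_yellow, stand_white in the frame of stand_red above 0 m and horizontal distance between board_red and orange_block between 0.212 and 0.238 m)) and x of board_red in the frame of test_rack between -0.015 and 0.015 m and z of board_red in the frame of test_rack between 0.005 and 0.014 m and angle between each of board_red, board_blue, board_yellow, board_white's own z axis and vertical below 0.12 rad and linear speed of each of board_red, board_blue, board_yellow, board_white below 0.02 m/s and angular speed of each of board_red, board_blue, board_yellow, board_white below 0.2 rad/s and ((y of each of stand_red, stand_yellow, stand_white in the frame of stand_blue below 0 m and horizontal distance between board_blue and orange_block between 0.032 and 0.058 m) or (y of stand_red in the frame of stand_blue above 0 m and y of each of stand_yellow, stand_white in the frame of stand_blue below 0 m and horizontal distance between board_blue and orange_block between 0.092 and 0.118 m) or (y of each of stand_red, stand_white in the frame of stand_blue below 0 m and y of stand_yellow in the frame of stand_blue above 0 m and horizontal distance between board_blue and orange_block between 0.092 and 0.118 m) or (y of each of stand_red, stand_yellow in the frame of stand_blue above 0 m and y of stand_white in the frame of stand_blue below 0 m and horizontal distance between board_blue and orange_block between 0.152 and 0.178 m) or (y of each of stand_red, stand_yellow in the frame of stand_blue below 0 m and y of stand_white in the frame of stand_blue above 0 m and horizontal distance between board_blue and orange_block between 0.092 and 0.118 m) or (y of each of stand_red, stand_white in the frame of stand_blue above 0 m and y of stand_yellow in the frame of stand_blue below 0 m and horizontal distance between board_blue and orange_block between 0.152 and 0.178 m) or (y of stand_red in the frame of stand_blue below 0 m and y of each of stand_yellow, stand_white in the frame of stand_blue above 0 m and horizontal distance between board_blue and orange_block between 0.152 and 0.178 m) or (y of each of stand_red, stand_yellow, stand_white in the frame of stand_blue above 0 m and horizontal distance between board_blue and orange_block between 0.212 and 0.238 m)) and x of board_blue in the frame of test_rack between -0.015 and 0.015 m and z of board_blue in the frame of test_rack between 0.005 and 0.014 m and ((y of each of stand_red, stand_blue, stand_white in the frame of stand_yellow below 0 m and horizontal distance between board_yellow and orange_block between 0.032 and 0.058 m) or (y of stand_red in the frame of stand_yellow above 0 m and y of each of stand_blue, stand_white in the frame of stand_yellow below 0 m and horizontal distance between board_yellow and orange_block between 0.092 and 0.118 m) or (y of each of stand_red, stand_white in the frame of stand_yellow below 0 m and y of stand_blue in the frame of stand_yellow above 0 m and horizontal distance between board_yellow and orange_block between 0.092 and 0.118 m) or (y of each of stand_red, stand_blue in the frame of stand_yellow above 0 m and y of stand_white in the frame of stand_yellow below 0 m and horizontal distance between board_yellow and orange_block between 0.152 and 0.178 m) or (y of each of stand_red, stand_blue in the frame of stand_yellow below 0 m and y of stand_white in the frame of stand_yellow above 0 m and horizontal distance between board_yellow and orange_block between 0.092 and 0.118 m) or (y of each of stand_red, stand_white in the frame of stand_yellow above 0 m and y of stand_blue in the frame of stand_yellow below 0 m and horizontal distance between board_yellow and orange_block between 0.152 and 0.178 m) or (y of stand_red in the frame of stand_yellow below 0 m and y of each of stand_blue, stand_white in the frame of stand_yellow above 0 m and horizontal distance between board_yellow and orange_block between 0.152 and 0.178 m) or (y of each of stand_red, stand_blue, stand_white in the frame of stand_yellow above 0 m and horizontal distance between board_yellow and orange_block between 0.212 and 0.238 m)) and x of board_yellow in the frame of test_rack between -0.015 and 0.015 m and z of board_yellow in the frame of test_rack between 0.005 and 0.014 m and ((y of each of stand_red, stand_blue, stand_yellow in the frame of stand_white below 0 m and horizontal distance between board_white and orange_block between 0.032 and 0.058 m) or (y of stand_red in the frame of stand_white above 0 m and y of each of stand_blue, stand_yellow in the frame of stand_white below 0 m and horizontal distance between board_white and orange_block between 0.092 and 0.118 m) or (y of each of stand_red, stand_yellow in the frame of stand_white below 0 m and y of stand_blue in the frame of stand_white above 0 m and horizontal distance between board_white and orange_block between 0.092 and 0.118 m) or (y of each of stand_red, stand_blue in the frame of stand_white above 0 m and y of stand_yellow in the frame of stand_white below 0 m and horizontal distance between board_white and orange_block between 0.152 and 0.178 m) or (y of each of stand_red, stand_blue in the frame of stand_white below 0 m and y of stand_yellow in the frame of stand_white above 0 m and horizontal distance between board_white and orange_block between 0.092 and 0.118 m) or (y of each of stand_red, stand_yellow in the frame of stand_white above 0 m and y of stand_blue in the frame of stand_white below 0 m and horizontal distance between board_white and orange_block between 0.152 and 0.178 m) or (y of stand_red in the frame of stand_white below 0 m and y of each of stand_blue, stand_yellow in the frame of stand_white above 0 m and horizontal distance between board_white and orange_block between 0.152 and 0.178 m) or (y of each of stand_red, stand_blue, stand_yellow in the frame of stand_white above 0 m and horizontal distance between board_white and orange_block between 0.212 and 0.238 m)) and x of board_white in the frame of test_rack between -0.015 and 0.015 m and z of board_white in the frame of test_rack between 0.005 and 0.014 m); the robot touches nothing.
It fails at once if the red board is tipped over (beyond 60 degrees) (angle between board_red's own z axis and vertical above 1.05 rad).
It fails at once if the blue board is tipped over (beyond 60 degrees) (angle between board_blue's own z axis and vertical above 1.05 rad).
It fails at once if the yellow board is tipped over (beyond 60 degrees) (angle between board_yellow's own z axis and vertical above 1.05 rad).
It fails at once if the white board is tipped over (beyond 60 degrees) (angle between board_white's own z axis and vertical above 1.05 rad).
It also fails if it takes over 112 s, if anything falls off the work surface, if the arm or the gripper's body presses on something with over 40 N, if the wrist force passes 120 N, or if a joint passes its speed limit or range.

## Robot

A 6-joint arm with a two-finger parallel gripper is mounted at the origin on the work surface. World frame = base frame: x ahead of the robot, y to its left, z up, the work surface at z = 0. Lengths are in mm, angles in rad, forces in N, time in s.
With the tool pointing down it reaches from about 275 to 750 mm from the base axis. Payload 10.2 kg.
Tool frame: the origin (TCP) lies at the very end of the fingers, on their centre line; the grasp point (between the pads) lies 19 mm behind it; z points along the fingers, y is the line along which they close (so a half turn about z gives the same grasp; the last joint's range is limited). The gripper opens to 85 mm and grips with 20 to 120 N. Pads are 22 mm wide; open, the fingers measure 114 mm over their backs; the gripper's body (76 mm by 85 mm) begins 54 mm behind the grasp point. The pads swing forward as they close: fully open they stand 13 mm farther back than shut.
Start: joints at [-1.502, 0.313, 1.498, -0, 1.331, -0.223], TCP at [151.017, -502.817, 231.294] pointing down, gripper open.
Joint ranges: [-2.94, 2.94], [-0.97, 2.17], [0.19, 2.56], [-1.23, 4.37], [0.02, 3.11], [-2.88, 2.88]. Speed limits (rad/s): [2.39, 2.39, 3.01, 3.14, 3.14, 3.14].

## Interface

Orientations are given as a unit quaternion [w, x, y, z].
In Python, from rig import ctrl gives the robot as it stands.
- The arm moves only by the tool step_arm, never from a script. Its argument "increments" is a list of rows, each a list of 3 entries, a list of its own where there are three numbers: the shift along the tool's x, y, z in cm, then the turn, a rotation vector about the tool's x, y, z in degrees, then the opening in per cent of the stroke, from 0 (shut) to 100 (fully open). A call has 1 to 8 rows; each row is the pose to reach, as a shift and turn from the pose commanded when the call began, along the tool's axes at that moment; what a row does not reach only later rows make up. A row lasts 1/8 s, in which the tool goes at most 62.5 mm and 10.7 degrees, less where a joint would pass 70% of its speed; a pose out of reach is approached as far as the arm can. A call with a gripper value outside its range is refused whole. The fingers move at their own pace and stop on an object; "squeeze" is the grip in N (left out, the last holds). Time passes only in rows, so rows that repeat a pose let the fingers close. It gives the time, the measured TCP pose, the force, the opening and the grip force at its end, in the units of the state.
- ctrl.sense(): the state, without advancing time (a new reading comes with each control period).
- ctrl.capture(name): name is "scene" or "top" or "wrist"; returns a dict with "img" (384x512x3 uint8, red, green, blue), "fx", "fy", "cx", "cy" (pixels), "extrinsics" (4x4, takes a point from camera to world coordinates). Camera axes: x right, y down, z forward; pixel columns grow to the right and rows downward; lengths in mm; the calibration is good to about 2 mm. A picture is of the moment at which its call begins. There is no depth.
- ctrl.finish_job(): hands the job in; it is judged then, once.
The state is a dict: "time_s": time; "joints": joint angles; "dq": joint speeds; "tau": joint torques, N m; "eef_pos": TCP position; "ee_rot": TCP orientation; "force": force on the tool from outside, world axes, zero at the start; "wrist_torque": the same for the moment, N m; "grip_width": opening from 0.0 (shut) to 1.0 (fully open); "grip_force": force on a finger pad.
Only numpy, scipy, OpenCV 4.12 (cv2) and the standard library are available. Lean on these libraries where they do the work, as an engineer would, in place of code of your own. Each camera call takes 0.05 s, during which the arm holds its last target. There are 200 camera calls.

## Working session

There is one attempt and no reset: what is moved stays moved. The work goes in short steps, Python scripts to look and compute and a tool call to move; the robot and the scene stay as the last step left them, time stands still between calls to the robot, and variables do not carry over. Pictures are saved under pics/ and viewed, at most 14 in all, crops included, and the job is handed in when it is done.

Besides the shell and the picture viewer there is one more tool, called after ">>>" as name(argument=value, ...), one argument or row to a line, values as JSON. step_arm: Moves the arm, as the interface text tells. Its arguments: {"type":"object","properties":{"increments":{"type":"array"},"squeeze":{"type":"number"}},"required":["increments"]}

```bash
mkdir -p pics; cat > h.py <<'E'
import numpy as np,cv2
from rig import ctrl
def snap(cam,fn):
    d=ctrl.capture(cam); np.savez('pics/'+fn+'.npz',**d); cv2.imwrite('pics/'+fn+'.png',d['img'][:,:,::-1]); return d
def px2w(d,u,v,z):
    E=np.array(d['extrinsics']); r=E[:3,:3]@np.array([(u-d['cx'])/d['fx'],(v-d['cy'])/d['fy'],1]); o=E[:3,3]
    return o+r*(z-o[2])/r[2]
E
python3 - <<'E'
from h import *
a=snap('top','top0');b=snap('scene','scene0')
im=np.hstack([a['img'],b['img']]);print(ctrl.sense());print(a['extrinsics'],a['fx'])
cv2.imwrite('pics/top0b.png',cv2.resize(a['img'],(800,600),interpolation=cv2.INTER_CUBIC)[:,:,::-1])
E
```

```text
{'time_s': 0.1, 'joints': array([-1.50243311e+00,  3.13389893e-01,  1.49831070e+00,  2.99496184e-05,
        1.33099095e+00, -2.23411539e-01]), 'dq': array([ 8.24501462e-04,  1.35593109e-04, -2.29079021e-03,  2.90144901e-05,
        3.11674418e-04,  7.67333408e-04]), 'tau': array([ 1.52555080e-03, -4.12903690e+01, -2.60146433e+01, -2.40890713e-04,
        3.02404311e-03,  9.89684878e-06]), 'eef_pos': array([ 150.99286451, -502.60210157,  230.81340339]), 'ee_rot': array([-5.46664688e-04,  9.89377666e-01,  1.45366890e-01,  5.70529785e-05]), 'force': array([ 0.52218972,  0.06722535, -0.18263696]), 'wrist_torque': array([ 0.03503318, -0.0182505 , -0.03431528]), 'grip_force': 0.0, 'grip_width': 1.0013840326608405}
[[ 2.39270995e-02 -9.95434357e-01  9.24009439e-02  4.06730212e+02]
 [-9.99709104e-01 -2.35441366e-02  5.23259488e-03  5.14137206e+00]
 [-3.03320427e-03 -9.24992657e-02 -9.95708133e-01  1.02178641e+03]
 [ 0.00000000e+00  0.00000000e+00  0.00000000e+00  1.00000000e+00]] 464.8816689082668
```

View pics/top0b.png

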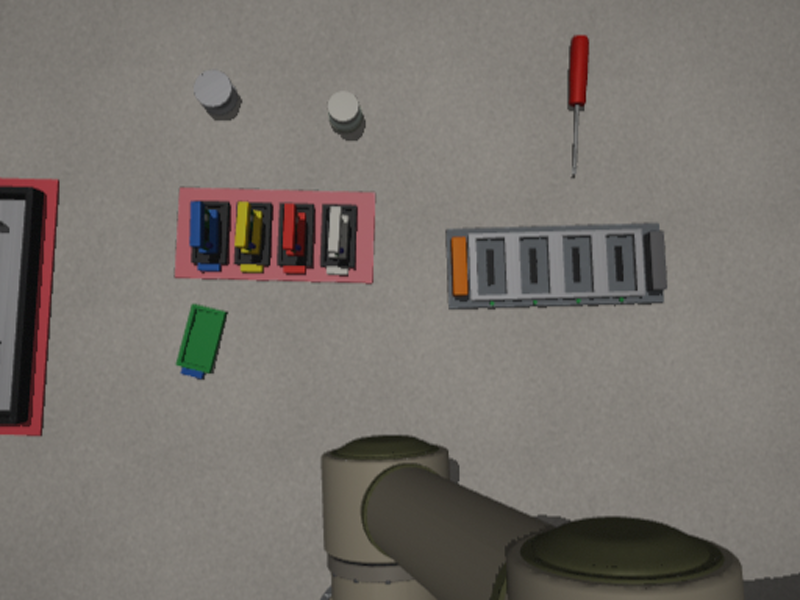

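View pics/scene0.png

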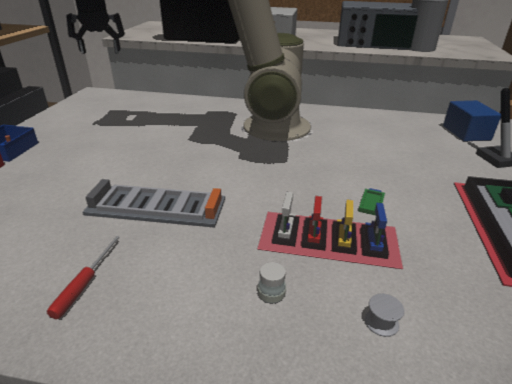

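The row runs blue, yellow, red, white from left to right. The orange block is at the rack's left (+y) end, at about pixel (460,267) in the enlarged view. I'll zoom in on the row and the rack to measure them.

```bash
python3 - <<'E'
import cv2
a=cv2.imread('pics/top0.png')
cv2.imwrite('pics/c1.png',cv2.resize(a[112:187,105:245],None,fx=5.7,fy=5.7,interpolation=cv2.INTER_CUBIC)[:, :798])
cv2.imwrite('pics/c2.png',cv2.resize(a[135:205,280:430],None,fx=5.3,fy=5.3,interpolation=cv2.INTER_CUBIC)[:, :798])
E
```

```text
(no output)
```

View pics/c1.png

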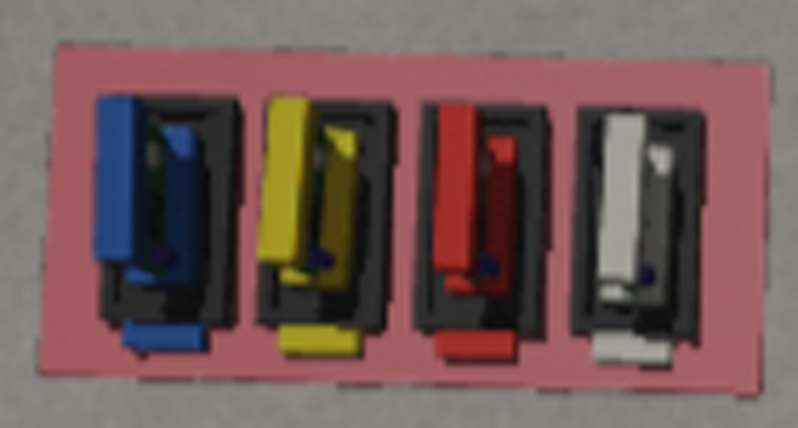

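View pics/c2.png

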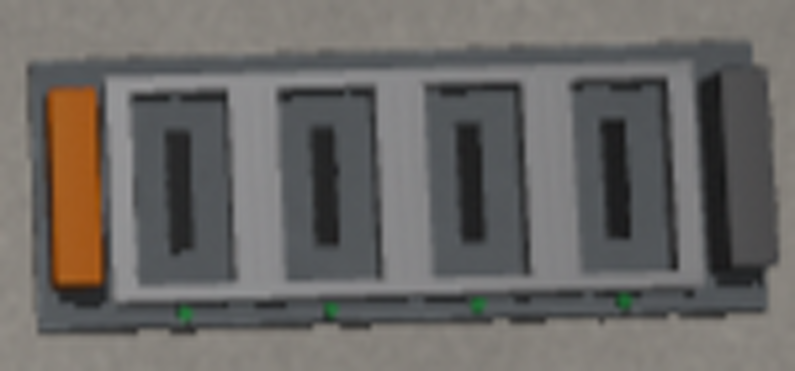

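```bash
cat > m.py <<'E'
from h import *
d=np.load('pics/top0.npz')
def rep(n,pts,z,s,o):
    P=np.array([px2w(d,u/s+o[0],v/s+o[1],z) for u,v in pts])[:,:2]
    L=(P[0]+P[1]-P[2]-P[3])/2; W=(P[0]+P[3]-P[1]-P[2])/2
    print(n,P.mean(0).round(1),'L',np.linalg.norm(L).round(1),'W',np.linalg.norm(W).round(1),'yaw',np.degrees(np.arctan2(L[1],L[0])).round(1), 'yawW',np.degrees(np.arctan2(-W[0],W[1])).round(1))
B=dict(blue=[(97,95),(139,97),(133,262),(93,258)],yellow=[(270,97),(312,99),(297,263),(257,259)],red=[(440,104),(478,106),(472,270),(432,267)],white=[(606,114),(646,115),(634,280),(598,276)])
for k,v in B.items(): rep(k,v,81,5.7,(105,112))
rep('mat',[(55,44),(771,64),(760,395),(38,373)],1,5.7,(105,112))
rep('rack',[(28,63),(750,43),(767,308),(38,330)],10,5.3,(280,135))
rep('orange',[(47,88),(98,88),(104,285),(54,287)],40,5.3,(280,135))
R=[[(130,92),(228,90),(238,281),(137,284)],[(278,88),(375,86),(383,278),(286,281)],[(424,85),(522,82),(531,274),(433,277)],[(570,82),(667,78),(678,270),(580,272)]]
for i,r in enumerate(R): rep(i,r,22,5.3,(280,135))
for u,v in [(179,191),(326,185),(471,182),(616,180)]: print(px2w(d,u/5.3+280,v/5.3+135,10).round(1))
s=ctrl.sense();from scipy.spatial.transform import Rotation as Ro
w=s['ee_rot'];print(Ro.from_quat([*w[1:],w[0]]).as_matrix().round(3))
E
python3 m.py
```

```text
blue [559.  278.8] L 59.6 W 14.8 yaw 1.1 yawW -2.9
yellow [559.9 218.2] L 59.3 W 14.8 yaw -2.3 yawW -2.9
red [558.7 156.4] L 59.4 W 14.1 yaw -0.2 yawW -2.4
white [556.6  96.9] L 59.4 W 13.7 yaw -1.6 yawW -2.4
mat [558.8 188.2] L 129.8 W 280.3 yaw -0.1 yawW -0.3
rack [ 523.1 -205.7] L 110.5 W 299.6 yaw 3.1 yawW 3.0
orange [516.1 -71.4] L 79.8 W 20.2 yaw 2.8 yawW 2.5
0 [ 519.2 -116.6] L 78.6 W 40.6 yaw 3.2 yawW 2.8
1 [ 522.1 -176.6] L 79.0 W 39.6 yaw 2.7 yawW 2.8
2 [ 525.  -236.5] L 78.8 W 40.0 yaw 2.7 yawW 3.1
3 [ 528.1 -296.1] L 78.4 W 39.8 yaw 2.9 yawW 3.1
[ 518.6 -116.3   10. ]
[ 522.5 -177.    10. ]
[ 525.2 -236.8   10. ]
[ 527.4 -296.5   10. ]
[[ 0.958  0.288 -0.   ]
 [ 0.288 -0.958  0.001]
 [ 0.    -0.001 -1.   ]]
```

```bash
cat > go.py <<'E'
# usage: go.py x y z yawdeg  -> shift (cm, tool axes) and turn (deg, tool axes)
import sys
from h import *
from scipy.spatial.transform import Rotation as Ro
s=ctrl.sense();w=s['ee_rot'];R=Ro.from_quat([*w[1:],w[0]]);p=s['eef_pos']
yaw=np.degrees(np.arctan2(R.as_matrix()[1,0],R.as_matrix()[0,0]))
print('t',round(s['time_s'],2),'tcp',p.round(1),'yaw',yaw.round(2),'tilt',R.as_matrix()[:2,2].round(4),'F',s['force'].round(1),'grip',round(s['grip_width'],3),round(s['grip_force'],1))
if len(sys.argv)>4:
    t=np.array(list(map(float,sys.argv[1:4])));T=Ro.from_euler('z',float(sys.argv[4]),degrees=True)*Ro.from_euler('x',180,degrees=True)
    print('shift cm',(R.inv().apply(t-p)/10).round(2),'turn',np.degrees((R.inv()*T).as_rotvec()).round(1))
E
python3 go.py 559 279 170 -1
```

```text
t 0.1 tcp [ 151.  -502.6  230.8] yaw 16.72 tilt [-0.      0.0011] F [ 0.5  0.1 -0.2] grip 1.001 0.0
shift cm [ 61.56 -63.11   6.17] turn [-0.1 -0.  17.7]
```

>>> step_arm(
  increments=[
    [[61.6,-63.1,3],[0,0,17.7],40],
    [[61.6,-63.1,3],[0,0,17.7],40],
    [[61.6,-63.1,3],[0,0,17.7],40],
    [[61.6,-63.1,3],[0,0,17.7],40],
    [[61.6,-63.1,3],[0,0,17.7],40],
    [[61.6,-63.1,3],[0,0,17.7],40],
    [[61.6,-63.1,3],[0,0,17.7],40],
    [[61.6,-63.1,3],[0,0,17.7],40],
  ],
  squeeze=40,
)

```text
time_s: 1.1
eef_pos: [383.0, -58.0, 214.3]
ee_rot: [0.0, 1.0, -0.009, 0.0]
force: [1.4, -1.2, 0.2]
grip_width: 0.402
grip_force: 0.0
```

```bash
python3 go.py 559 279 150 -1
```

```text
t 1.1 tcp [383.  -58.  214.3] yaw -0.99 tilt [ 0.0004 -0.0003] F [ 1.4 -1.2  0.2] grip 0.402 0.0
shift cm [ 17.01 -34.     6.43] turn [ 0. -0.  0.]
```

>>> step_arm(
  increments=[
    [[17,-34,6.4],[0,0,0],40],
    [[17,-34,6.4],[0,0,0],40],
    [[17,-34,6.4],[0,0,0],40],
    [[17,-34,6.4],[0,0,0],40],
    [[17,-34,6.4],[0,0,0],40],
    [[17,-34,6.4],[0,0,0],40],
    [[17,-34,6.4],[0,0,0],40],
    [[17,-34,6.4],[0,0,0],40],
  ],
)

```text
time_s: 2.1
eef_pos: [558.0, 277.0, 149.7]
ee_rot: [0.0, 1.0, -0.008, -0.001]
force: [0.4, -0.5, 0.2]
grip_width: 0.398
grip_force: 0.0
```

```bash
python3 go.py 559 279 52 -1; python3 -c "
from h import *
snap('wrist','w1')"
```

```text
t 2.1 tcp [558.  277.  149.7] yaw -0.95 tilt [-0.0011 -0.0005] F [ 0.4 -0.5  0.2] grip 0.398 0.0
shift cm [ 0.11 -0.21  9.77] turn [0.  0.1 0.1]
```

View pics/w1.png

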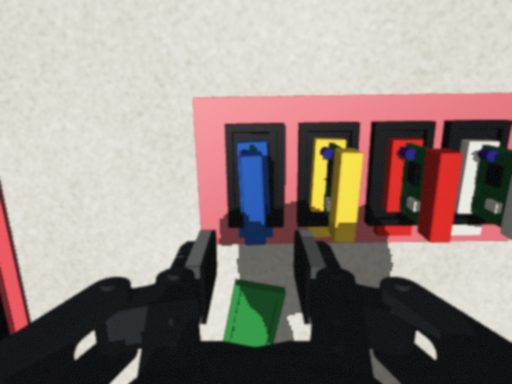

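The wrist view shows the blue bar at about column 253, midway between the fingers (205 to 300), so I'll descend and grip.

>>> step_arm(
  increments=[
    [[0.1,-0.2,5],[0,0,0],40],
    [[0.1,-0.2,8],[0,0,0],40],
    [[0.1,-0.2,9.7],[0,0,0],40],
    [[0.1,-0.2,9.7],[0,0,0],40],
    [[0.1,-0.2,9.7],[0,0,0],5],
    [[0.1,-0.2,9.7],[0,0,0],5],
    [[0.1,-0.2,9.7],[0,0,0],5],
    [[0.1,-0.2,9.7],[0,0,0],5],
  ],
)

```text
time_s: 3.15
eef_pos: [560.1, 279.2, 55.0]
ee_rot: [-0.0, 1.0, -0.009, 0.001]
force: [-1.4, -1.5, 6.6]
grip_width: 0.157
grip_force: 44.2
```

```bash
python3 go.py
```

```text
t 3.15 tcp [560.1 279.2  55. ] yaw -0.97 tilt [0.0027 0.0005] F [-1.4 -1.5  6.6] grip 0.157 44.2
```

>>> step_arm(
  increments=[
    [[0,0,-3],[0,0,0],5],
    [[0,0,-7],[0,0,0],5],
    [[0,0,-11],[0,0,0],5],
    [[-0.4,5,-11],[0,0,-1],5],
    [[-0.9,10,-11],[0,0,-3.9],5],
    [[-1.3,15,-11],[0,0,-3.9],5],
    [[-1.7,20,-11],[0,0,-3.9],5],
    [[-2.1,25,-11],[0,0,-3.9],5],
  ],
)

```text
time_s: 4.15
eef_pos: [533.6, 28.0, 163.6]
ee_rot: [0.0, 1.0, 0.026, 0.0]
force: [0.6, -0.3, -1.9]
grip_width: 0.154
grip_force: 42.9
```

```bash
python3 go.py 519.5 -116.5 120 2.9
```

```text
t 4.15 tcp [533.6  28.  163.6] yaw 2.93 tilt [ 0.0004 -0.0001] F [ 0.6 -0.3 -1.9] grip 0.154 42.9
shift cm [-2.15 14.36  4.36] turn [ 0. -0.  0.]
```

>>> step_arm(
  increments=[
    [[-0.8,5,0],[0,0,0],5],
    [[-1.6,10,0],[0,0,0],5],
    [[-2.1,13.5,2],[0,0,0],5],
    [[-2.1,14.4,4],[0,0,0],5],
    [[-2.1,14.4,6.5],[0,0,0],5],
    [[-2.1,14.4,6.5],[0,0,0],5],
    [[-2.1,14.4,6.5],[0,0,0],5],
  ],
)

```text
time_s: 5.03
eef_pos: [520.9, -115.4, 99.4]
ee_rot: [0.0, 1.0, 0.026, 0.001]
force: [0.3, 0.3, -2.0]
grip_width: 0.154
grip_force: 42.9
```

```bash
python3 go.py 519.5 -116.5 61 2.9; python3 -c "
from h import *
a=snap('top','t2')
cv2.imwrite('pics/t2c.png',cv2.resize(a['img'][115:205,280:430],None,fx=5.3,fy=5.3,interpolation=cv2.INTER_CUBIC)[:,:,::-1])
snap('wrist','w2')"
```

```text
t 5.03 tcp [ 520.9 -115.4   99.4] yaw 2.94 tilt [ 0.0014 -0.0006] F [ 0.3  0.3 -2. ] grip 0.154 42.9
shift cm [-0.15  0.1   3.84] turn [ 0.  -0.1  0. ]
```

View pics/w2.png

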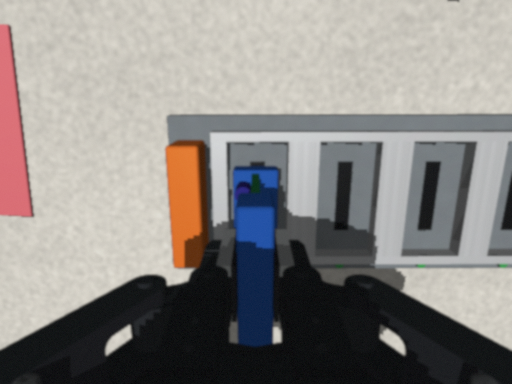

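The wrist view shows the blue board upright in the grip and over the bay next to the orange block (foot columns 234–278, bay 229–287). I'll lower it slowly.

>>> step_arm(
  increments=[
    [[-0.1,0.1,2],[0,0,0],5],
    [[-0.1,0.1,3],[0,0,0],5],
    [[-0.1,0.1,3.5],[0,0,0],5],
    [[-0.1,0.1,3.8],[0,0,0],5],
    [[-0.1,0.1,3.8],[0,0,0],5],
  ],
)

```text
time_s: 5.75
eef_pos: [519.6, -116.5, 60.5]
ee_rot: [0.0, 1.0, 0.025, 0.0]
force: [-0.1, 0.4, -1.0]
grip_width: 0.158
grip_force: 42.9
```

```bash
python3 go.py
```

```text
t 5.75 tcp [ 519.6 -116.5   60.5] yaw 2.92 tilt [ 0.0003 -0.0001] F [-0.1  0.4 -1. ] grip 0.158 42.9
```

Nearly in contact, so I'll inch down.

>>> step_arm(
  increments=[
    [[0,0,0.1],[0,0,0],5],
    [[0,0,0.2],[0,0,0],5],
    [[0,0,0.2],[0,0,0],5],
  ],
)

```text
time_s: 6.12
eef_pos: [519.4, -116.4, 58.3]
ee_rot: [-0.0, 1.0, 0.025, -0.0]
force: [0.2, -0.2, -0.6]
grip_width: 0.152
grip_force: 42.9
```

>>> step_arm(
  increments=[
    [[0,0,0.1],[0,0,0],5],
    [[0,0,0.2],[0,0,0],5],
    [[0,0,0.2],[0,0,0],5],
  ],
)

```text
time_s: 6.5
eef_pos: [519.5, -116.6, 57.0]
ee_rot: [0.0, 1.0, 0.026, 0.0]
force: [-3.8, 0.2, 6.3]
grip_width: 0.159
grip_force: 44.1
```

Contact with the floor (6 N). Releasing and backing off.

>>> step_arm(
  increments=[
    [[0,0,0],[0,0,0],20],
    [[0,0,0],[0,0,0],40],
    [[0,0,0],[0,0,0],40],
    [[0,0,-4],[0,0,0],40],
    [[0,0,-9],[0,0,0],40],
    [[0,-5,-9.5],[0,0,4],40],
    [[0,-11,-9.5],[0,0,4],40],
    [[0,-17,-9.5],[0,0,4],40],
  ],
)

```text
time_s: 7.5
eef_pos: [510.5, 54.9, 151.5]
ee_rot: [-0.0, 1.0, -0.01, 0.0]
force: [0.7, -0.7, -0.5]
grip_width: 0.399
grip_force: 0.0
```

```bash
python3 go.py 560 218.3 140 -1
```

```text
t 7.5 tcp [510.5  54.9 151.5] yaw -1.12 tilt [0.0006 0.    ] F [ 0.7 -0.7 -0.5] grip 0.399 0.0
shift cm [  4.62 -16.43   1.15] turn [-0.  -0.  -0.1]
```

>>> step_arm(
  increments=[
    [[2,-6,0],[0,0,1],40],
    [[4,-12,0],[0,0,1],40],
    [[4.6,-16.4,0],[0,0,1],40],
    [[4.6,-16.4,0],[0,0,1],40],
  ],
)

```text
time_s: 8.0
eef_pos: [559.6, 219.1, 150.7]
ee_rot: [-0.0, 1.0, -0.016, -0.0]
force: [0.0, -0.3, -0.1]
grip_width: 0.4
grip_force: 0.0
```

```bash
python3 go.py 560 218.3 54 -2
```

```text
t 8.0 tcp [559.6 219.1 150.7] yaw -1.86 tilt [-0.0003  0.0002] F [ 0.  -0.3 -0.1] grip 0.4 0.0
shift cm [0.05 0.08 9.67] turn [-0.   0.   0.1]
```

>>> step_arm(
  increments=[
    [[0,0.1,5],[0,0,0],40],
    [[0,0.1,8],[0,0,0],40],
    [[0,0.1,9.6],[0,0,0],40],
    [[0,0.1,9.6],[0,0,0],40],
    [[0,0.1,9.6],[0,0,0],5],
    [[0,0.1,9.6],[0,0,0],5],
    [[0,0.1,9.6],[0,0,0],5],
    [[0,0.1,9.6],[0,0,0],5],
  ],
)

```text
time_s: 9.0
eef_pos: [560.6, 215.5, 56.6]
ee_rot: [-0.0, 1.0, -0.018, 0.001]
force: [-0.2, -0.1, 6.6]
grip_width: 0.157
grip_force: 46.3
```

```bash
python3 go.py 523 -176.8 165 2.9
```

```text
t 9.0 tcp [560.6 215.5  56.6] yaw -2.07 tilt [0.0026 0.0003] F [-0.2 -0.1  6.6] grip 0.157 46.3
shift cm [ -2.31  39.34 -10.86] turn [-0.  -0.1 -5. ]
```

>>> step_arm(
  increments=[
    [[0,0,-3],[0,0,0],5],
    [[0,0,-7],[0,0,0],5],
    [[0,0,-11],[0,0,0],5],
    [[-0.2,5,-11],[0,0,-2],5],
    [[-0.5,10,-11],[0,0,-5],5],
    [[-0.9,15.5,-11],[0,0,-5],5],
    [[-1.2,21,-11],[0,0,-5],5],
    [[-1.5,26,-11],[0,0,-5],5],
  ],
)

```text
time_s: 10.0
eef_pos: [534.9, -45.6, 165.4]
ee_rot: [0.0, 1.0, 0.025, -0.0]
force: [0.7, 0.2, -1.7]
grip_width: 0.152
grip_force: 45.3
```

```bash
python3 go.py 523 -176.8 98 2.9
```

```text
t 10.0 tcp [534.9 -45.6 165.4] yaw 2.91 tilt [-0. -0.] F [ 0.7  0.2 -1.7] grip 0.152 45.3
shift cm [-1.85 13.04  6.74] turn [0. 0. 0.]
```

>>> step_arm(
  increments=[
    [[-0.7,5,0],[0,0,0],5],
    [[-1.4,10,0],[0,0,0],5],
    [[-1.8,13,0],[0,0,0],5],
    [[-1.8,13,1],[0,0,0],5],
    [[-1.8,13,4],[0,0,0],5],
    [[-1.8,13,6.7],[0,0,0],5],
    [[-1.8,13,6.7],[0,0,0],5],
  ],
)

```text
time_s: 10.88
eef_pos: [523.1, -173.1, 96.5]
ee_rot: [-0.001, 1.0, 0.026, -0.002]
force: [0.3, -0.9, -0.5]
grip_width: 0.153
grip_force: 45.2
```

```bash
python3 go.py 523 -176.8 60 2.9; python3 -c "
from h import *
snap('wrist','w3')"
```

```text
t 10.88 tcp [ 523.1 -173.1   96.5] yaw 2.97 tilt [-0.0038  0.0024] F [ 0.3 -0.9 -0.5] grip 0.153 45.2
shift cm [-0.01  0.38  3.65] turn [-0.2  0.2  0.1]
```

View pics/w3.png

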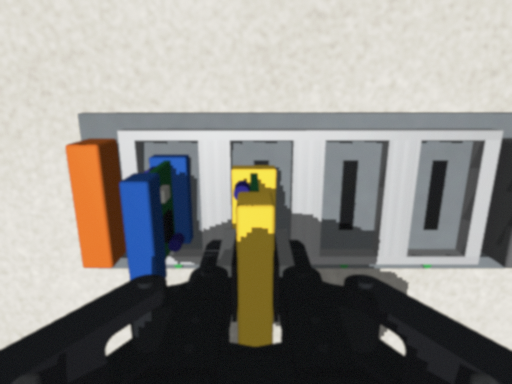

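The blue board stands upright in its bay, and yellow is about 4 mm left of bay 2's centre. I'll correct that while lowering.

>>> step_arm(
  increments=[
    [[0,0.4,0.5],[0,0,0],5],
    [[0,0.4,2],[0,0,0],5],
    [[0,0.4,3],[0,0,0],5],
    [[0,0.4,3.4],[0,0,0],5],
    [[0,0.4,3.6],[0,0,0],5],
    [[0,0.4,3.7],[0,0,0],5],
    [[0,0.4,3.8],[0,0,0],5],
    [[0,0.4,3.8],[0,0,0],5],
  ],
)

```text
time_s: 11.92
eef_pos: [524.3, -178.6, 60.4]
ee_rot: [0.0, 1.0, 0.025, 0.0]
force: [0.1, -0.9, -1.8]
grip_width: 0.156
grip_force: 45.3
```

```bash
python3 go.py
```

```text
t 11.93 tcp [ 524.3 -178.6   60.4] yaw 2.92 tilt [ 0.0002 -0.0001] F [ 0.1 -0.9 -1.8] grip 0.156 45.3
```

>>> step_arm(
  increments=[
    [[-0.1,-0.1,0.1],[0,0,0],5],
    [[-0.1,-0.1,0.2],[0,0,0],5],
    [[-0.1,-0.1,0.3],[0,0,0],5],
    [[-0.1,-0.1,0.3],[0,0,0],5],
  ],
)

```text
time_s: 12.42
eef_pos: [523.2, -177.6, 58.6]
ee_rot: [0.0, 1.0, 0.026, 0.0]
force: [-5.4, 2.3, 12.7]
grip_width: 0.156
grip_force: 47.3
```

Contact (13 N). Releasing and moving to red.

>>> step_arm(
  increments=[
    [[0,0,0],[0,0,0],20],
    [[0,0,0],[0,0,0],40],
    [[0,0,0],[0,0,0],40],
    [[0,0,-4],[0,0,0],40],
    [[0,0,-9],[0,0,0],40],
    [[0.5,-5,-9.5],[0,0,4],40],
    [[1,-11,-9.5],[0,0,4.5],40],
    [[1.5,-17,-9.5],[0,0,4.5],40],
  ],
)

```text
time_s: 13.42
eef_pos: [529.4, -5.5, 152.4]
ee_rot: [0.0, 1.0, -0.014, 0.0]
force: [0.9, -0.9, 0.6]
grip_width: 0.401
grip_force: 0.0
```

```bash
python3 go.py 559 156.5 150 -1.5
```

```text
t 13.43 tcp [529.4  -5.5 152.4] yaw -1.63 tilt [ 0.0004 -0.    ] F [ 0.9 -0.9  0.6] grip 0.401 0.0
shift cm [  2.5  -16.28   0.24] turn [ 0.  -0.  -0.1]
```

>>> step_arm(
  increments=[
    [[1,-6,0],[0,0,0],40],
    [[2,-12,0],[0,0,0],40],
    [[2.5,-16.2,0],[0,0,0],40],
    [[2.5,-16.2,0],[0,0,0],40],
    [[2.5,-16.2,0],[0,0,0],40],
  ],
)

```text
time_s: 14.05
eef_pos: [558.9, 153.7, 152.1]
ee_rot: [0.0, 1.0, -0.014, -0.0]
force: [-0.0, -0.7, 0.2]
grip_width: 0.4
grip_force: 0.0
```

```bash
python3 go.py 559 156.5 54 -1.5
```

```text
t 14.05 tcp [558.9 153.7 152.1] yaw -1.58 tilt [-0.0004 -0.0003] F [-0.  -0.7  0.2] grip 0.4 0.0
shift cm [ 0.01 -0.28  9.81] turn [ 0.   0.  -0.1]
```

>>> step_arm(
  increments=[
    [[0,-0.2,5],[0,0,0],40],
    [[0,-0.2,8],[0,0,0],40],
    [[0,-0.2,9.7],[0,0,0],40],
    [[0,-0.2,9.7],[0,0,0],40],
    [[0,-0.2,9.7],[0,0,0],5],
    [[0,-0.2,9.7],[0,0,0],5],
    [[0,-0.2,9.7],[0,0,0],5],
    [[0,-0.2,9.7],[0,0,0],5],
  ],
)

```text
time_s: 15.05
eef_pos: [559.9, 156.1, 56.8]
ee_rot: [0.0, 1.0, -0.014, 0.001]
force: [-0.5, -1.9, 7.1]
grip_width: 0.154
grip_force: 40.6
```

```bash
python3 go.py 525.5 -236.7 165 2.9
```

```text
t 15.05 tcp [559.9 156.1  56.8] yaw -1.58 tilt [ 0.0028 -0.0001] F [-0.5 -1.9  7.1] grip 0.154 40.6
shift cm [ -2.33  39.36 -10.83] turn [ 0.  -0.2 -4.5]
```

>>> step_arm(
  increments=[
    [[0,0,-3],[0,0,0],5],
    [[0,0,-7],[0,0,0],5],
    [[0,0,-11],[0,0,0],5],
    [[-0.2,5,-11],[0,0,-2],5],
    [[-0.5,10,-11],[0,0,-4.5],5],
    [[-0.9,15.5,-11],[0,0,-4.5],5],
    [[-1.2,21,-11],[0,0,-4.5],5],
    [[-1.5,26,-11],[0,0,-4.5],5],
  ],
)

```text
time_s: 16.05
eef_pos: [536.4, -105.1, 165.5]
ee_rot: [-0.0, 1.0, 0.025, 0.0]
force: [1.2, -0.5, -1.7]
grip_width: 0.156
grip_force: 39.5
```

```bash
python3 go.py 525.5 -236.7 98 2.9
```

```text
t 16.05 tcp [ 536.4 -105.1  165.5] yaw 2.91 tilt [0.0001 0.    ] F [ 1.2 -0.5 -1.7] grip 0.156 39.5
shift cm [-1.75 13.09  6.75] turn [-0. -0.  0.]
```

>>> step_arm(
  increments=[
    [[-0.7,5,0],[0,0,0],5],
    [[-1.4,10,0],[0,0,0],5],
    [[-1.7,13.1,0],[0,0,0],5],
    [[-1.7,13.1,1],[0,0,0],5],
    [[-1.7,13.1,4],[0,0,0],5],
    [[-1.7,13.1,6.7],[0,0,0],5],
    [[-1.7,13.1,6.7],[0,0,0],5],
    [[-1.7,13.1,6.7],[0,0,0],5],
  ],
)

```text
time_s: 17.05
eef_pos: [527.1, -234.7, 99.4]
ee_rot: [0.0, 1.0, 0.026, 0.001]
force: [-0.3, -0.3, -1.2]
grip_width: 0.156
grip_force: 39.5
```

```bash
python3 go.py 525.5 -236.7 60 2.9
```

```text
t 17.05 tcp [ 527.1 -234.7   99.4] yaw 2.96 tilt [ 0.0012 -0.0007] F [-0.3 -0.3 -1.2] grip 0.156 39.5
shift cm [-0.17  0.18  3.94] turn [ 0.  -0.1  0.1]
```

>>> step_arm(
  increments=[
    [[-0.1,0.1,0.5],[0,0,0],5],
    [[-0.1,0.1,2],[0,0,0],5],
    [[-0.1,0.1,3],[0,0,0],5],
    [[-0.1,0.1,3.5],[0,0,0],5],
    [[-0.1,0.1,3.7],[0,0,0],5],
    [[-0.1,0.1,3.8],[0,0,0],5],
    [[-0.1,0.1,3.9],[0,0,0],5],
    [[-0.1,0.1,4.0],[0,0,0],5],
  ],
)

```text
time_s: 18.05
eef_pos: [525.7, -236.2, 58.8]
ee_rot: [0.0, 1.0, 0.026, 0.0]
force: [-3.2, 1.8, 7.4]
grip_width: 0.158
grip_force: 40.9
```

```bash
python3 go.py
```

```text
t 18.05 tcp [ 525.7 -236.2   58.8] yaw 2.92 tilt [ 0.0004 -0.0004] F [-3.2  1.8  7.4] grip 0.158 40.9
```

Contact. Releasing red and moving to white.

>>> step_arm(
  increments=[
    [[0,0,0],[0,0,0],20],
    [[0,0,0],[0,0,0],40],
    [[0,0,0],[0,0,0],40],
    [[0,0,-4],[0,0,0],40],
    [[0,0,-9],[0,0,0],40],
    [[0.5,-5,-9.5],[0,0,4],40],
    [[1,-11,-9.5],[0,0,4.8],40],
    [[1.5,-17,-9.5],[0,0,4.8],40],
  ],
)

```text
time_s: 19.05
eef_pos: [531.8, -63.9, 153.5]
ee_rot: [0.0, 1.0, -0.017, 0.0]
force: [1.2, 0.4, -0.5]
grip_width: 0.4
grip_force: 0.0
```

```bash
python3 go.py 557 97 150 -1.9
```

```text
t 19.05 tcp [531.8 -63.9 153.5] yaw -1.93 tilt [ 0.0006 -0.0001] F [ 1.2  0.4 -0.5] grip 0.4 0.0
shift cm [  1.98 -16.17   0.35] turn [ 0. -0. -0.]
```

>>> step_arm(
  increments=[
    [[1,-6,0],[0,0,0],40],
    [[1.7,-12,0],[0,0,0],40],
    [[2,-16.2,0],[0,0,0],40],
    [[2,-16.2,0],[0,0,0],40],
    [[2,-16.2,0],[0,0,0],40],
  ],
)

```text
time_s: 19.68
eef_pos: [557.2, 95.3, 153.2]
ee_rot: [0.0, 1.0, -0.016, -0.0]
force: [0.3, -0.0, 0.4]
grip_width: 0.399
grip_force: 0.0
```

```bash
python3 go.py 557 97 54 -1.9; python3 -c "
from h import *
snap('wrist','w4')"
```

```text
t 19.68 tcp [557.2  95.3 153.2] yaw -1.88 tilt [-0.0002 -0.0003] F [ 0.3 -0.   0.4] grip 0.399 0.0
shift cm [-0.02 -0.17  9.92] turn [0. 0. 0.]
```

View pics/w4.png

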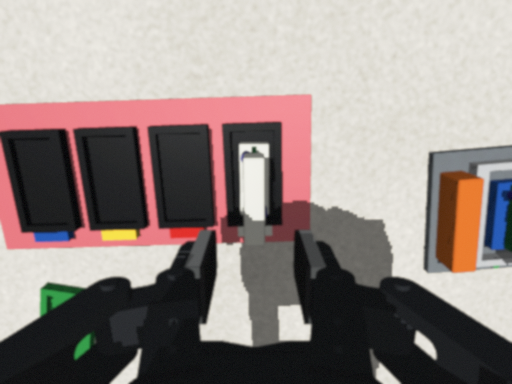

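The wrist view shows the white bar at about column 254, centred between the fingers, and the other three stands empty.

>>> step_arm(
  increments=[
    [[0,-0.1,5],[0,0,0],40],
    [[0,-0.1,8],[0,0,0],40],
    [[0,-0.1,9.8],[0,0,0],40],
    [[0,-0.1,9.8],[0,0,0],40],
    [[0,-0.1,9.8],[0,0,0],5],
    [[0,-0.1,9.8],[0,0,0],5],
    [[0,-0.1,9.8],[0,0,0],5],
    [[0,-0.1,9.8],[0,0,0],5],
  ],
)

```text
time_s: 20.72
eef_pos: [558.0, 96.4, 56.4]
ee_rot: [0.0, 1.0, -0.016, 0.001]
force: [0.1, -1.4, 6.0]
grip_width: 0.155
grip_force: 40.6
```

```bash
python3 go.py 528.3 -296.4 165 2.9
```

```text
t 20.73 tcp [558.   96.4  56.4] yaw -1.88 tilt [ 0.0021 -0.0006] F [ 0.1 -1.4  6. ] grip 0.155 40.6
shift cm [ -1.66  39.36 -10.84] turn [ 0.  -0.1 -4.8]
```

>>> step_arm(
  increments=[
    [[0,0,-3],[0,0,0],5],
    [[0,0,-7],[0,0,0],5],
    [[0,0,-11],[0,0,0],5],
    [[-0.2,5,-11],[0,0,-2],5],
    [[-0.4,10,-11],[0,0,-4.8],5],
    [[-0.7,15.5,-11],[0,0,-4.8],5],
    [[-1,21,-11],[0,0,-4.8],5],
    [[-1.2,26,-11],[0,0,-4.8],5],
  ],
)

```text
time_s: 21.72
eef_pos: [536.2, -164.5, 165.4]
ee_rot: [-0.0, 1.0, 0.025, 0.0]
force: [0.0, 0.1, -1.4]
grip_width: 0.159
grip_force: 39.5
```

```bash
python3 go.py 528.3 -296.4 98 2.9
```

```text
t 21.73 tcp [ 536.2 -164.5  165.4] yaw 2.9 tilt [0.     0.0002] F [ 0.   0.1 -1.4] grip 0.159 39.5
shift cm [-1.46 13.14  6.73] turn [-0. -0. -0.]
```

>>> step_arm(
  increments=[
    [[-0.7,5,0],[0,0,0],5],
    [[-1.2,10,0],[0,0,0],5],
    [[-1.5,13.2,0],[0,0,0],5],
    [[-1.5,13.2,1],[0,0,0],5],
    [[-1.5,13.2,4],[0,0,0],5],
    [[-1.5,13.2,6.7],[0,0,0],5],
    [[-1.5,13.2,6.7],[0,0,0],5],
    [[-1.5,13.2,6.7],[0,0,0],5],
  ],
)

```text
time_s: 22.72
eef_pos: [529.0, -295.1, 99.4]
ee_rot: [0.0, 1.0, 0.026, 0.001]
force: [1.7, 0.1, -0.2]
grip_width: 0.152
grip_force: 39.5
```

```bash
python3 go.py 528.3 -296.4 60 2.9
```

```text
t 22.73 tcp [ 529.  -295.1   99.4] yaw 2.95 tilt [ 0.0011 -0.0008] F [ 1.7  0.1 -0.2] grip 0.152 39.5
shift cm [-0.08  0.13  3.94] turn [ 0.  -0.1  0.1]
```

>>> step_arm(
  increments=[
    [[0,0.1,0.5],[0,0,0],5],
    [[0,0.1,2],[0,0,0],5],
    [[0,0.1,3],[0,0,0],5],
    [[0,0.1,3.5],[0,0,0],5],
    [[0,0.1,3.7],[0,0,0],5],
    [[0,0.1,3.8],[0,0,0],5],
    [[0,0.1,3.9],[0,0,0],5],
    [[0,0.1,4.0],[0,0,0],5],
  ],
)

```text
time_s: 23.72
eef_pos: [528.6, -296.4, 58.4]
ee_rot: [0.0, 1.0, 0.025, 0.0]
force: [-3.5, 0.7, 8.2]
grip_width: 0.161
grip_force: 41.0
```

```bash
python3 go.py
```

```text
t 23.73 tcp [ 528.6 -296.4   58.4] yaw 2.92 tilt [ 0.0002 -0.0002] F [-3.5  0.7  8.2] grip 0.161 41.0
```

Contact. Releasing, rising clear, and moving aside so I can check.

>>> step_arm(
  increments=[
    [[0,0,0],[0,0,0],20],
    [[0,0,0],[0,0,0],40],
    [[0,0,0],[0,0,0],40],
    [[0,0,-4],[0,0,0],40],
    [[0,0,-9],[0,0,0],40],
    [[-3,-6,-10],[0,0,0],40],
    [[-6,-11,-10],[0,0,0],40],
    [[-8,-16,-10],[0,0,0],40],
  ],
)

```text
time_s: 24.72
eef_pos: [439.2, -139.1, 158.5]
ee_rot: [0.0, 1.0, 0.025, 0.0]
force: [0.8, 0.6, 0.3]
grip_width: 0.399
grip_force: 0.0
```

>>> step_arm(
  increments=[
    [[-2,-6,0],[0,0,0],40],
    [[-4,-12,0],[0,0,0],40],
    [[-6,-18,0],[0,0,0],40],
    [[-6,-24,0],[0,0,0],40],
    [[-6,-24,0],[0,0,0],40],
  ],
)

```text
time_s: 25.35
eef_pos: [367.4, 99.4, 158.6]
ee_rot: [-0.0, 1.0, 0.029, 0.0]
force: [0.5, -0.4, -0.0]
grip_width: 0.399
grip_force: 0.0
```

```bash
python3 go.py; python3 -c "
from h import *
a=snap('top','t3');b=snap('scene','s3')
A=cv2.resize(a['img'][125:205,270:430],(800,400),interpolation=cv2.INTER_CUBIC)
cv2.imwrite('pics/t3c.png',A[:,:,::-1])
cv2.imwrite('pics/s3c.png',cv2.resize(b['img'][160:240,70:240],None,fx=4,fy=4,interpolation=cv2.INTER_CUBIC)[:,:,::-1])"
```

```text
t 25.35 tcp [367.4  99.4 158.6] yaw 3.33 tilt [0.0007 0.0003] F [ 0.5 -0.4 -0. ] grip 0.399 0.0
```

View pics/t3c.png

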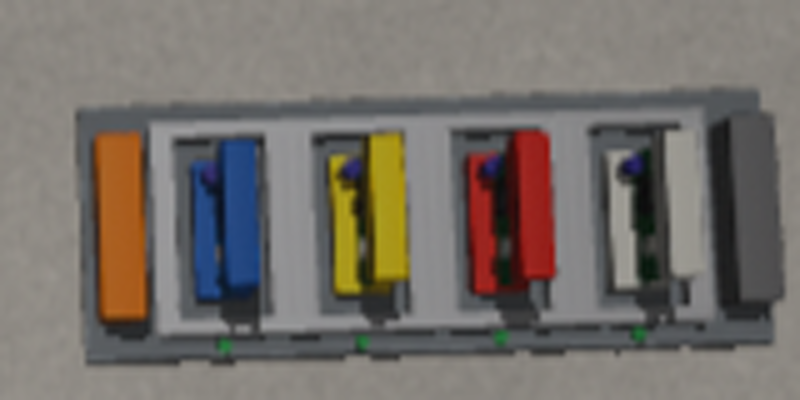

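View pics/s3c.png

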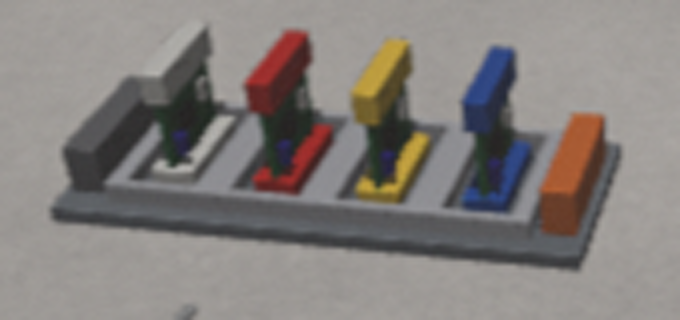

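Both views show the four boards upright and down in their bays, ordered blue, yellow, red, white from the orange block. Release positions were within about 1 mm of the measured bay centres, so I'm handing in.

```bash
python3 -c "
from rig import ctrl
print(ctrl.finish_job())"
```

```text
the job is handed in; nothing more can be done
None
```

All four boards stand upright in the test rack in job order, with blue next to the orange block, then yellow, red and white; they are released and the job was handed in at about 25 s, but the hand-in returned no verdict.

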